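Load the free cradle and latch the magnifier over it

ROBOT

A 6-joint arm with a two-finger parallel gripper is mounted at the origin on the work surface. World frame = base frame: x ahead of the robot, y to its left, z up, the work surface at z = 0. Lengths are in m, angles in degrees, forces in N, time in s.
With the tool pointing down it reaches from about 0.325 to 0.9 m from the base axis. Payload 6.1 kg.
Tool frame: the origin (TCP) lies on the centre line of the jaws, within the pads' length; the fingertips stand 19 mm ahead of it and the grasp point (between the pads) is the TCP; z points along the fingers, y is the line along which they close (so a half turn about z gives the same grasp; the last joint's range is limited). The gripper opens to 87 mm and grips with 3 to 60 N. Pads are 19 mm wide; open, the fingers measure 117 mm over their backs; the gripper's body (75 mm by 190 mm) begins 51 mm behind the grasp point.
Start: joints at [-84.345, 12.628, 87.462, -0, 79.91, -7.225], TCP at [0.139, -0.609, 0.242] pointing down, gripper open.
Joint ranges: [-170.65, 170.65], [-52.31, 119.04], [5.05, 147.46], [-71.25, 251.25], [11.57, 151.72], [-153.62, 153.62]. Speed limits (degrees/s): [147.25, 147.25, 172.46, 180, 180, 180].

INTERFACE

Orientations are given as [roll, pitch, yaw] about the fixed x, y, z axes, in that order (R = Rz(yaw) Ry(pitch) Rx(roll)).
In Python, from station import ctrl, fingers, viewer gives the robot as it stands. Calls block until the motion is done:
- ctrl.move_to(position, orientation): joint-space move of the TCP to a pose.
- ctrl.move_straight(position, velocity=0.15, frame=None): straight line of the TCP; frame=None keeps the orientation; velocity is the mean speed in m/s.
- ctrl.movej(angles): joint-space move.
- fingers.move_gripper(opening, squeeze=None): finger opening in m; squeeze is the grip in N (None keeps the last); returns when the fingers have stopped.
- ctrl.wait(seconds).
- ctrl.inverse_kinematics(position, orientation): joint angles nearest the present ones, or None.
- ctrl.get_obs(): the state.
- viewer.read_camera(name): name is "side" or "top"; returns a dict with "pixels" (480x640x3 uint8, red, green, blue), "intrinsics" (3x3 intrinsics, pixels), "world_to_cam" (4x4, takes a point from world to camera coordinates). Camera axes: x right, y down, z forward; pixel columns grow to the right and rows downward; lengths in m; the calibration is good to about 2 mm. A picture is of the moment at which its call begins. There is no depth.
A pose or a line that the arm cannot do raises ctrl.IKError and nothing moves.
- ctrl.finish_job(): hands the job in; it is judged then, once.
The state is a dict: "time_s": time; "joints": joint angles; "dq": joint speeds; "joint_torque": joint torques, N m; "ee_pos": TCP position; "orientation": TCP orientation; "contact_force": force on the tool from outside, world axes, zero at the start; "ft_torque": the same for the moment, N m; "width": finger opening in m; "grip_force": force on a finger pad.
Only numpy, scipy, OpenCV 4.12 (cv2) and the standard library are available. Lean on these libraries where they do the work, as an engineer would, in place of code of your own. Each camera call takes 0.05 s, during which the arm holds its last target. There are 200 camera calls.

TASK

Lay the drive carrier that waits on the bench flat in the one empty cradle of the inspection stand and leave it there. Then lift the red release bar of the magnifier's carriage and hold it up while you slide the magnifier along its rail, stop with the lens centred over the cradle you have just filled, and let go so that the bar drops all the way into its notch. Leave the two other carriers and the things lying round the stand as they are.

Things in the scene. Friction and masses are not known exactly. Their poses are not given: they have to be found in the camera images.
- stand: Fixed inspection stand: aluminium base plate 300 x 470 mm, 8 mm thick, three blue-walled cradles in a row on the robot's side, a rail behind them. Origin at bench height under the line of cradle centres; x points from the cradles to the rail, y along both to the robot's left, z up. Cradle centres at x = 0, y = -150, -30 and +90 mm; the red bar travels along x = 160 mm. Yaw up to 0.1 rad.
- cradle_right (a point): Centre of the floor (black rubber pad) of the right cradle as seen from the robot, 10 mm above the bench. Axes as the stand. Inside 118 mm (x) by 88 mm (y); walls 5 mm thick, 11 mm above this floor; 22 mm between neighbouring cradles. Two cradles hold a carrier, one is empty; which one differs from run to run.
- cradle_middle (a point): Centre of the floor (black rubber pad) of the middle cradle as seen from the robot, 10 mm above the bench. Axes as the stand. Inside 118 mm (x) by 88 mm (y); walls 5 mm thick, 11 mm above this floor; 22 mm between neighbouring cradles. Two cradles hold a carrier, one is empty; which one differs from run to run.
- cradle_left (a point): Centre of the floor (black rubber pad) of the left cradle as seen from the robot, 10 mm above the bench. Axes as the stand. Inside 118 mm (x) by 88 mm (y); walls 5 mm thick, 11 mm above this floor; 22 mm between neighbouring cradles. Two cradles hold a carrier, one is empty; which one differs from run to run.
- carrier_new: The drive carrier waiting on the bench, to the right of the stand: black sled 110 (its x) by 80 mm (its y) with an aluminium drive, 18 mm high in all, and an upright orange grip tab in the middle, 12 mm thick (x), 50 mm long (y), top 48 mm above the underside. Origin at the centre of the underside, z up. About 0.2 kg. Fits a cradle with x along the stand's x, either way round, 4 mm to spare on each side.
- carrier_new_tab (a point): Centre of the waiting carrier's orange tab, 33 mm above its underside (the tab spans 18 to 48 mm); axes as the carrier.
- carrier_a: Carrier A: a drive carrier already lying in one of the cradles (which one differs from run to run), same make and size as the waiting one; origin at the centre of its underside; leave it where it is
- carrier_b: Carrier B: a drive carrier already lying in one of the cradles (which one differs from run to run), same make and size as the waiting one; origin at the centre of its underside; leave it where it is
- carriage (a joint): Place of the magnifier's carriage along the rail in m: the y of the lens in the stand's frame, growing to the robot's left, -0.187 to 0.217. Starts in a long parking slot at the left end, anywhere from 0.179 to 0.211. Notches at multiples of 0.030 from -0.18 to 0.15, so one at each cradle's centre; 2 mm of play either way in a notch. About 0.6 kg with the bar; slides with under 2 N once the bar is up.
- lens (a point): Centre of the round magnifier lens (black rim, 90 mm across, 11 mm thick), 93 mm above the bench, on an arm (top 98 mm above the bench) reaching from the carriage over the cradle row (x = 0 of the stand). Carries no load; axes as the stand.
- release_bar (a joint): Height of the red release bar above its fully dropped position in m, 0 to 0.030. Spring and weight pull it down with about 4 N (5 N when raised). Below about 0.015 its tooth is caught in the notched rack; raised to 0.020 the carriage runs free. Let go, it drops into the nearest notch, and reads about 0 when fully home.
- bar_grip (a point): Middle of the red release bar, 125 mm long (along the stand's x), 12 mm thick (y), 14 mm high. 125 mm above the bench when down; over the rail, 160 mm beyond the lens in the stand's x. Guide pins pass through it 38 mm to the -x and 33 mm to the +x side, and a bracket (top 99 mm above the bench) stands under its -x end; its long sides are free, nothing within 50 mm below this point. Axes as the stand.
- duster: Upright spray can of compressed air, 56 mm across and 170 mm tall, beyond the waiting carrier; origin at its foot. A bystander: leave it alone.
- screwdriver: Screwdriver lying on the bench to the left of the stand; origin under its middle. A bystander: leave it alone.
- meter: Yellow multimeter 150 x 78 x 34 mm lying on the bench to the far left; origin at the centre of its underside. A bystander: leave it alone.
Things that resemble listed ones, but are neither listed nor needed, are in the scene too. Leave any purple look-alike of the carrier_new alone.

How it is judged:
By the outcome, as a careful person would: the job done as asked, in the order asked, and still so for the second after the job is handed in, with the robot touching nothing.
It also fails if it takes over 64 s, if anything falls off the work surface, if the arm or the gripper's body presses on something with over 40 N, if the wrist force passes 120 N, or if a joint passes its speed limit or range.

## Working session

There is one attempt and no reset: what is moved stays moved. The work goes in short steps, each a Python script; the robot and the scene stay as the last script left them, time stands still between calls to the robot, and variables do not carry over. Pictures are saved under pics/ and viewed, at most 10 in all, crops included, and the job is handed in when it is done.

```bash
ls; mkdir -p pics
cat > h.py <<'E'
import numpy as np, cv2
from station import ctrl, fingers, viewer
def grab(name, fn=None):
    d=viewer.read_camera(name); im=cv2.cvtColor(d["pixels"],cv2.COLOR_RGB2BGR)
    if fn: cv2.imwrite("pics/"+fn,im)
    return im,np.array(d["intrinsics"]),np.array(d["world_to_cam"])
def ray(uv,K,T):
    C=-T[:3,:3].T@T[:3,3]; d=T[:3,:3].T@np.linalg.inv(K)@np.array([uv[0],uv[1],1.]); return C,d
def onplane(uv,z,K,T):
    C,d=ray(uv,K,T); return C+d*(z-C[2])/d[2]
def proj(p,K,T):
    c=K@(T[:3,:3]@np.array(p)+T[:3,3]); return c[:2]/c[2]
E
python3 - <<'E'
from h import *
for n in("top","side"):
    im,K,T=grab(n,n+"0.png"); print(n,K[0,0],(-T[:3,:3].T@T[:3,3]).round(3))
    np.savez(n+"0.npz",K=K,T=T)
o=ctrl.get_obs();print(o["ee_pos"],o["orientation"],o["width"],o["time_s"])
E
```

```text
pics
top 449.9823835263453 [ 0.42 -0.05  1.25]
side 562.9850951427294 [0.279 1.06  0.944]
[ 0.13927589 -0.6087462   0.24057015] [-1.79900950e+02 -1.31611033e-02  1.28811480e+01] 0.08689465396921883 0.1
```

View pics/top0.png

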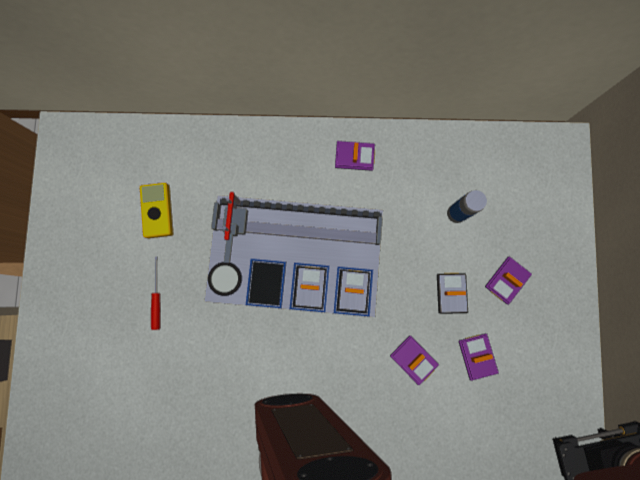

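View pics/side0.png

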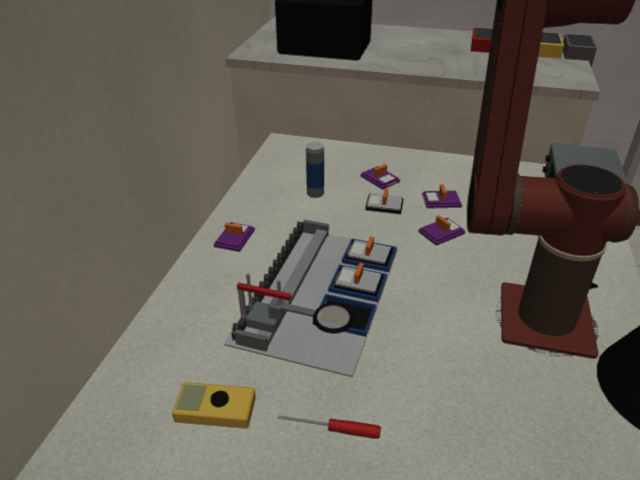

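The top view shows the left cradle empty (266,283), with carriers in the middle (310,286) and right (353,290) cradles, and the lens at (225,278).

Possible matches for carrier_new:
- **Purple look-alikes:** (355,155), (509,280), (414,360) and (479,357).
- **Carriers in the cradles:** (310,286) and (353,290).
- **Black and aluminium carrier on the bench:** (453,293), right of the stand with the can beyond it. This one fits the description, so I choose it.

```bash
cat > m.py <<'E'
from h import *
im=cv2.imread("pics/top0.png"); z=np.load("top0.npz");K,T=z["K"],z["T"]
hsv=cv2.cvtColor(im,cv2.COLOR_BGR2HSV)
def blobs(m,amin):
    n,l,s,c=cv2.connectedComponentsWithStats(m); return [(l==i).astype(np.uint8) for i in range(1,n) if s[i,4]>amin]
def rect(m,zz):
    p=cv2.findContours(m,cv2.RETR_EXTERNAL,cv2.CHAIN_APPROX_NONE)[0]; p=np.vstack(p)[:,0]
    w=np.array([onplane(q,zz,K,T)[:2] for q in p],np.float32)
    r=cv2.minAreaRect(w*1000); return p.mean(0).round(1),[np.round(a,1) for a in r]
blue=cv2.inRange(hsv,(100,90,50),(125,255,255)); blue[:,400:]=0
for b in blobs(blue,60): print("blue",b.sum(),rect(b,.021))
org=cv2.inRange(hsv,(5,150,120),(18,255,255))
for b in blobs(org,20): print("org",b.sum(),rect(b,.048))
red=cv2.inRange(hsv,(0,150,80),(4,255,255))|cv2.inRange(hsv,(175,150,80),(180,255,255)); red[:,300:]=0;red[260:]=0
for b in blobs(red,50): print("red",rect(b,.132))
roi=np.zeros_like(org); roi[262:322,428:476]=1
# carrier: dark sled rim + drive vs bench
g=im.max(2); dark=((g<90)&(roi>0)).astype(np.uint8)
for b in blobs(dark,30): print("dark",b.sum(),rect(b,.006))
black=((g<60)).astype(np.uint8); black[:,:200]=0; black[:250]=0;black[330:]=0;black[:,300:]=0
for b in blobs(black,100): print("black",b.sum(),rect(b,.01))
cv2.imwrite("pics/crop1.png",cv2.resize(im[255:325,205:485],None,fx=2.85,fy=2.85,interpolation=cv2.INTER_CUBIC)) if 0 else cv2.imwrite("pics/crop1.png",cv2.resize(im[250:330,420:500],None,fx=7,fy=7,interpolation=cv2.INTER_CUBIC))
E
python3 m.py
```

```text
blue 340 (array([265.4, 283. ]), [array([461.9, 112. ]), array([ 97.4, 126.4]), np.float64(86.3)])
blue 305 (array([308.9, 287.1]), [array([454.1,  -7.4]), array([ 97.8, 126.5]), np.float64(86.2)])
blue 306 (array([353.1, 291.1]), [array([ 446.4, -127. ]), array([ 97.7, 126.3]), np.float64(86.3)])
org 67 (array([355.3, 151. ]), [array([ 830.1, -124. ]), array([45.7, 11. ]), np.float64(1.0)])
org 78 (array([513.8, 279.3]), [array([ 487.8, -551.3]), array([48.4, 10.6]), np.float64(51.6)])
org 68 (array([309.7, 286.9]), [array([453.3,  -9.5]), array([46. ,  9.6]), np.float64(86.4)])
org 66 (array([353.8, 290.3]), [array([ 447.1, -127.9]), array([48. ,  9.5]), np.float64(85.8)])
org 72 (array([456. , 292.6]), [array([ 448.8, -398. ]), array([ 7.9, 47.8]), np.float64(1.5)])
org 78 (array([416.7, 361.8]), [array([ 266.8, -294.4]), array([ 9. , 47.9]), np.float64(45.2)])
org 82 (array([482.8, 358.2]), [array([ 280.8, -466.4]), array([11. , 48.2]), np.float64(16.1)])
red (array([228.9, 216. ]), [array([625.5, 197.2]), array([ 11.5, 121.5]), np.float64(86.1)])
dark 188 (array([448.9, 294.1]), [array([ 448.1, -398.3]), array([108.4,  80.7]), np.float64(3.1)])
black 260 (array([224.4, 278.6]), [array([469.9, 228. ]), array([88.4, 88.4]), np.float64(2.8)])
black 1199 (array([265.7, 283.2]), [array([461.5, 112.6]), array([ 81.9, 110.4]), np.float64(86.3)])
```

View pics/crop1.png

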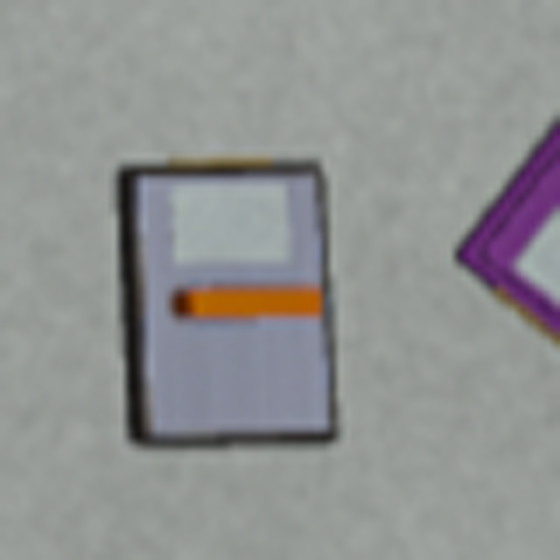

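The crop confirms it: black sled, aluminium drive and orange tab at about (250,300) in the crop, with no purple. The pose is about (0.448, -0.398), yaw about 3°. The left cradle is at (0.462, 0.112) and the stand yaw is -3.7°. Next I pick it up and carry it to a hover above the left cradle.

Run:
```python
from h import *
Y=92.8
fingers.move_gripper(.05)
ctrl.move_to([.448,-.398,.14],[180,0,Y])
ctrl.move_straight([.448,-.398,.041],.12)
fingers.move_gripper(0.0,25)
o=ctrl.get_obs();print(o["width"],o["grip_force"],o["ee_pos"],o["contact_force"])
ctrl.move_straight([.448,-.398,.18],.15)
o=ctrl.get_obs();print(o["width"],o["contact_force"])
ctrl.move_straight([.462,.112,.18],.25,[180,0,86.3])
o=ctrl.get_obs();print(o["width"],o["ee_pos"],o["orientation"],o["time_s"])
for n in("top","side"):
    im,K,T=grab(n,n+"1.png")
a=cv2.imread("pics/top1.png")[180:340,190:330];b=cv2.imread("pics/side1.png")[170:380,220:430]
cv2.imwrite("pics/c2.png",np.hstack([cv2.resize(a,(400,457)),cv2.resize(b,(400,457))]))
```

```text
0.011613772916671327 24.99931123573333 [ 0.44818018 -0.39800159  0.04109962] [0.83890666 0.74854552 1.35955571]
0.012332961150200656 [ 0.22652067 -0.33851828 -3.46844127]
0.011674471005089416 [0.46198635 0.11134512 0.17997019] [-1.79998267e+02  1.66810565e-02  8.62507529e+01] 7.4167
```

View pics/c2.png

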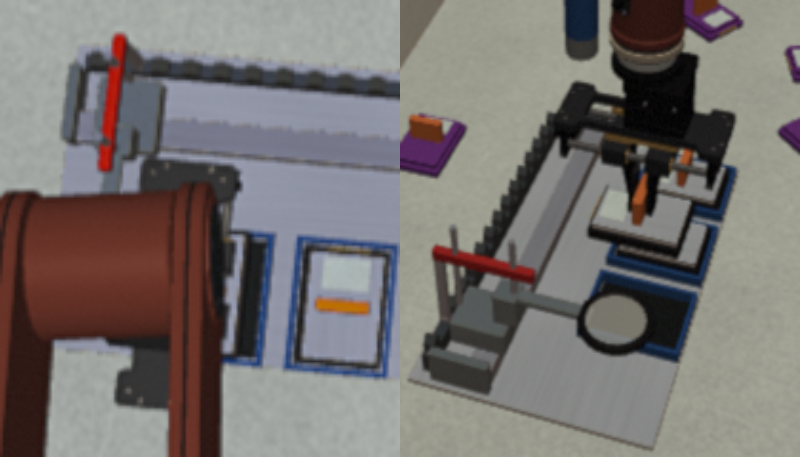

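The carrier is held level over the left cradle. In the side half of the view, the tab is at (640,200) and the sled's front corner is near (682,258). I'll check its offset in the grip by comparing projected corners with an enlarged side crop.

Run:
```python
from h import *
im=cv2.imread("pics/side1.png"); z=np.load("side0.npz");K,T=z["K"],z["T"]
x0,y0,f=310,240,6
big=cv2.resize(im[y0:y0+80,x0:x0+100],None,fx=f,fy=f,interpolation=cv2.INTER_CUBIC)
a=np.radians(-3.75);R=np.array([[np.cos(a),-np.sin(a)],[np.sin(a),np.cos(a)]]);c=np.array([.462,.1113])
def P(x,y,zz): return tuple(int(v) for v in (proj([*(c+R@[x,y]),.139+zz],K,T)-[x0,y0]+.5)*f)
for q in [(.055,.04,0),(-.055,.04,0),(-.055,-.04,0),(.006,.025,.048),(-.006,.025,.048),(.006,.025,.018),(-.006,.025,.018)]:
    cv2.circle(big,P(*q),3,(0,255,0),-1)
cv2.imwrite("pics/c3.png",big)
```

```text
(no output)
```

View pics/c3.png

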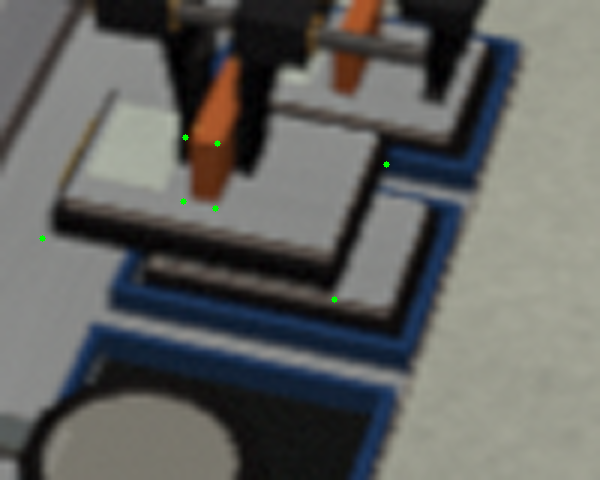

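Run:
```python
from h import *
z=np.load("side0.npz");K,T=z["K"],z["T"]
a=np.radians(-3.7);R=np.array([[np.cos(a),-np.sin(a)],[np.sin(a),np.cos(a)]])
P=lambda c,x,y,zz:(proj([*(np.array(c)+R@[x,y]),zz],K,T)-[310,240]+.5)*6
L,M=[.462,.112],[.4541,-.0074]
for c,x,y in[(L,.064,-.049),(L,-.064,-.049),(M,-.064,.049),(M,-.064,-.049),(M,.064,.049)]: print(P(c,x,y,.021).round())
J=np.array([P(L,.011,0,.14)-P(L,.001,0,.14),P(L,0,.011,.14)-P(L,0,.001,.14)]).T/10;print("px per mm",J)
print(np.linalg.solve(J,[9,-6]))
```

```text
[ 91. 321.]
[398. 386.]
[411. 351.]
[463. 203.]
[108. 287.]
px per mm [[-2.58845192 -0.7405689 ]
 [-0.52559231  1.65931081]]
[-2.23948523 -4.3253236 ]
```

Relative to the cradle, the carrier seems to sit a few mm to the right. I'll shift +3 mm in y, lower it to just above the walls, and compare it with the walls directly.

Run:
```python
from h import *
ctrl.move_straight([.462,.1155,.10],.15)
ctrl.move_straight([.462,.1155,.067],.08)
o=ctrl.get_obs();print(o["ee_pos"],o["contact_force"],o["time_s"])
a,_,_=grab("top","top2.png"); b,_,_=grab("side","side2.png")
a=a[250:320,230:300];b=b[280:350,300:390]
cv2.imwrite("pics/c4.png",np.hstack([cv2.resize(a,(350,466),interpolation=2),cv2.resize(b,None,fx=5,fy=466/70,interpolation=2)]))
```

```text
[0.46201209 0.11550406 0.06700672] [ 0.68841951 -0.08588258 -2.76201849] 8.7583
```

View pics/c4.png

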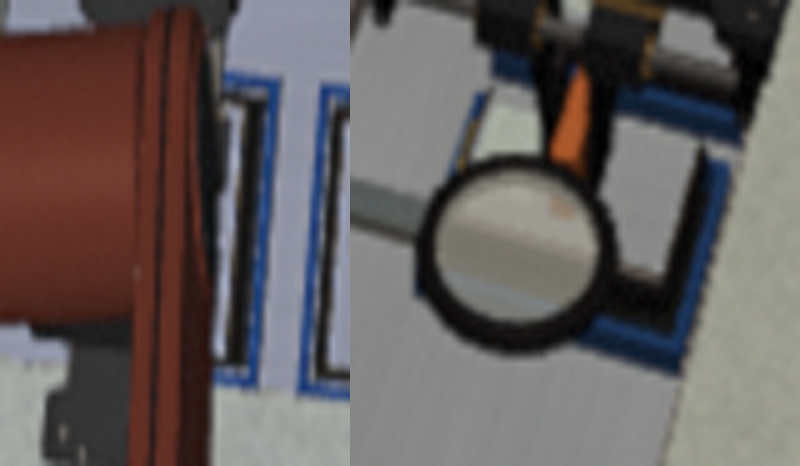

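The right-hand gap matches nominal within about 1.5 mm in the top half of the view (drive edge at x≈240, wall at x≈262). I'll lower it in steps and watch the force.

Run:
```python
from h import *
for z in (.062,.059,.056,.053,.0515):
    ctrl.move_straight([.4622,.115,z],.03)
    o=ctrl.get_obs(); f=o["contact_force"]; print(z,o["ee_pos"].round(4) if hasattr(o["ee_pos"],'round') else o["ee_pos"],np.round(f,1),round(o["time_s"],2))
    if f[2]>6: break
else:
    fingers.move_gripper(.03)
    ctrl.move_straight([.4622,.115,.20],.15)
    ctrl.move_to([.5,-.12,.28],[180,0,86.3])
    a,_,_=grab("top","top3.png"); b,_,_=grab("side","side3.png"); print(ctrl.get_obs()["time_s"])
    cv2.imwrite("pics/c5.png",np.hstack([cv2.resize(a[180:330,190:330],(420,450),interpolation=2),cv2.resize(b[210:360,220:340],(360,450),interpolation=2)]))
```

```text
0.062 [0.462  0.115  0.0618] [ 0.1 -1.1 -2.9] 9.18
0.059 [0.462  0.115  0.0588] [-0.8 -0.8 -3. ] 9.43
0.056 [0.462  0.115  0.0557] [-0.1 -0.1 -3. ] 9.68
0.053 [0.462  0.115  0.0527] [-0.5  0.  -2.9] 9.93
0.0515 [0.4621 0.115  0.0514] [ 0.5  0.9 -3.6] 10.18
13.05
```

View pics/c5.png

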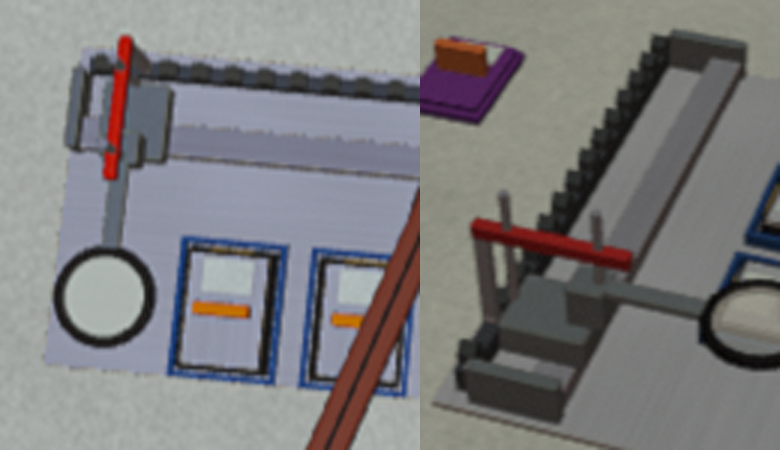

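The carrier lies flat in the left cradle at (222,310) in the crop, with even margins. The bar is red from (125,40) to (110,175), and its guide pins stick up above it. Next I measure the bar, the lens and the pin tops.

```bash
cat > m2.py <<'E'
from h import *
import sys
t=np.load("top0.npz");s=np.load("side0.npz")
a=np.radians(-3.7);R=np.array([[np.cos(a),-np.sin(a)],[np.sin(a),np.cos(a)]]);O=np.array([.4619,.112])-R@[0,.09]
st=lambda p:R.T@(np.array(p[:2])-O)
def meas(fn,zb=.132):
    im=cv2.imread("pics/"+fn);hsv=cv2.cvtColor(im,cv2.COLOR_BGR2HSV)
    red=cv2.inRange(hsv,(0,150,80),(4,255,255))|cv2.inRange(hsv,(175,150,80),(180,255,255));red[:,300:]=0;red[260:]=0;red[:,:190]=0
    p=cv2.findContours(red,0,1)[0]
    if p:
        p=max(p,key=cv2.contourArea)[:,0]; w=np.float32([st(onplane(q,zb,t["K"],t["T"])) for q in p])*1000
        r=cv2.minAreaRect(w);print("bar stand mm",r)
    blk=(im.max(2)<50).astype(np.uint8);blk[:250]=0;blk[330:]=0;blk[:,:195]=0;blk[:,300:]=0
    for c in cv2.findContours(blk,0,1)[0]:
        if cv2.contourArea(c)>500:
            w=np.float32([st(onplane(q,.098,t["K"],t["T"])) for q in c[:,0]])*1000
            print("lens?",cv2.minEnclosingCircle(w))
if __name__=="__main__":
    meas(sys.argv[1])
E
python3 m2.py top3.png
python3 - <<'E'
from m2 import *
for x,px in((.193,(220+83/3,210+192/3)),(.122,(220+177/3,210+212/3))):
    for z in(.15,.16,.17,.18): print(x,z,(proj([*(O+R@[x,.186]),z],s["K"],s["T"])).round(1),np.round(px,1))
E
```

```text
bar stand mm ((157.77029418945312, 185.5290985107422), (11.990395545959473, 121.53103637695312), 89.36819458007812)
lens? ((-0.11090432852506638, 185.98275756835938), 42.145118713378906)
0.193 0.15 [248. 279.] [247.7 274. ]
0.193 0.16 [247.6 275.4] [247.7 274. ]
0.193 0.17 [247.3 271.8] [247.7 274. ]
0.193 0.18 [246.9 268.2] [247.7 274. ]
0.122 0.15 [278.6 285.5] [279.  280.7]
0.122 0.16 [278.4 282. ] [279.  280.7]
0.122 0.17 [278.2 278.4] [279.  280.7]
0.122 0.18 [278.  274.8] [279.  280.7]
```

```bash
python3 - <<'E'
from m2 import *
W=lambda x,y,z:[*(O+R@[x,y]),z]
Q=[180,0,176.3]; X=.1575
fingers.move_gripper(.05)
ctrl.move_to(W(X,.186,.24),Q)
ctrl.move_straight(W(X,.186,.129),.12)
f0=np.array(ctrl.get_obs()["contact_force"])
fingers.move_gripper(0,20)
o=ctrl.get_obs();print(o["width"],o["ee_pos"],np.round(f0,1),np.round(o["contact_force"],1),o["time_s"])
ctrl.move_straight(W(X,.186,.153),.06)
o=ctrl.get_obs();print(o["width"],o["ee_pos"],np.round(o["contact_force"],1))
if o["width"]>.008:
  for y in(.16,.13,.105,.0905):
    ctrl.move_straight(W(X,y,.153),.06)
    o=ctrl.get_obs();print(y,o["width"],np.round(o["contact_force"],1))
    if abs(o["contact_force"][1])>15: break
a,_,_=grab("top","top4.png"); b,_,_=grab("side","side4.png"); print(o["time_s"])
cv2.imwrite("pics/c6.png",np.hstack([cv2.resize(a[180:330,190:330],(420,450),interpolation=2),cv2.resize(b[210:360,220:340],(360,450),interpolation=2)]))
E
python3 m2.py top4.png
```

```text
0.011950806318793753 [0.62526009 0.19771121 0.12901751] [-1.   0.8  0.3] [-0.4  0.1  0.5] 16.8333
0.011751724209824626 [0.62517191 0.19756895 0.15276885] [ 1.9  0.2 -4.2]
0.16 0.011870910258554702 [ 1.4 -0.7 -5.1]
0.13 0.012116465556222993 [ 0.4  0.2 -5.3]
0.105 0.011792209850663196 [ 1.1 -0.5 -4.8]
0.0905 0.011888041333197428 [-0.6 -0.9 -5.3]
19.575
bar stand mm ((193.2297821044922, 178.42587280273438), (10.554678916931152, 3.114997148513794), 80.946533203125)
```

View pics/c6.png

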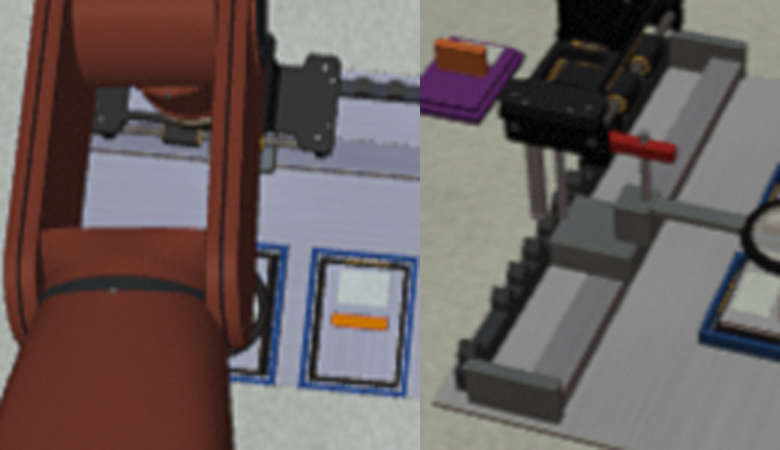

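The bar is up, with a spring load of about 5 N, and the carriage ran free to about 0.0905. Now I release it, retreat and check.

```bash
python3 - <<'E'
from m2 import *
fingers.move_gripper(.05)
ctrl.wait(.3)
p=ctrl.get_obs()["ee_pos"]
ctrl.move_straight([p[0],p[1],.26],.12)
ctrl.move_to([.45,-.3,.3],[180,0,120])
a,_,_=grab("top","top5.png"); b,_,_=grab("side","side5.png"); o=ctrl.get_obs();print(o["time_s"],o["contact_force"])
cv2.imwrite("pics/c7.png",np.hstack([cv2.resize(a[180:330,190:330],(420,450),interpolation=2),cv2.resize(b[210:360,220:340],(360,450),interpolation=2)]))
E
python3 m2.py top5.png
```

```text
23.6417 [-0.26052983  0.30245063 -0.39589158]
bar stand mm ((156.56358337402344, 88.30044555664062), (11.749844551086426, 121.04077911376953), 89.59736633300781)
lens? ((-2.5811290740966797, 73.19241333007812), 58.76262664794922)
```

View pics/c7.png

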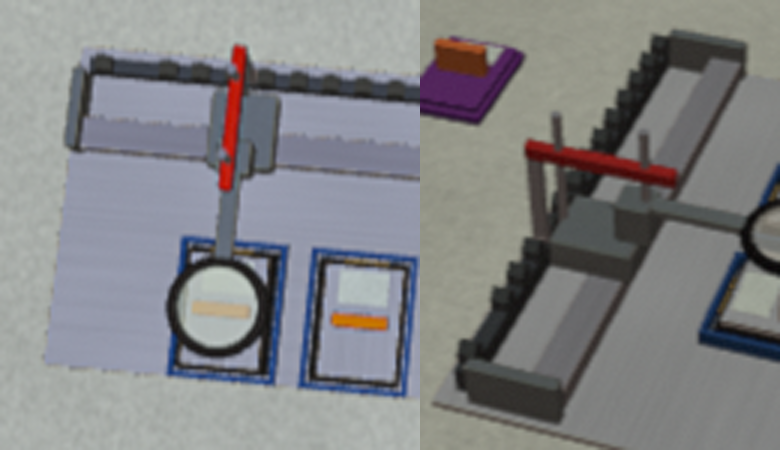

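Run:
```python
from m2 import *
for fn,y in(("side3.png",.1858),("side5.png",.0885),("side5.png",.09)):
    im=cv2.imread("pics/"+fn);h=cv2.cvtColor(im,cv2.COLOR_BGR2HSV)
    m=cv2.inRange(h,(0,150,60),(4,255,255))|cv2.inRange(h,(175,150,60),(180,255,255));m[:250]=0;m[310:]=0;m[:,:220]=0;m[:,320:]=0
    v,u=np.nonzero(m);print(fn,y,len(u),u.mean().round(2),v.mean().round(2),*[proj([*(O+R@[.16,y]),z],s["K"],s["T"]).round(2) for z in(.125,.14)])
```

```text
side3.png 0.1858 328 263.25 290.91 [262.88 290.66] [262.45 285.45]
side5.png 0.0885 286 279.85 264.05 [279.12 263.92] [278.83 258.83]
side5.png 0.09 286 279.85 264.05 [278.88 264.31] [278.59 259.22]
```

The bar sits at its fully dropped height (within about 1 mm) and the lens is at 0.088–0.090, over the filled cradle. I'm handing the job in.

```bash
python3 -c "
from station import ctrl
print(ctrl.finish_job())"
```

```text
the job is handed in; nothing more can be done
None
```

I handed the job in at about 24 s: the carrier lies flat in the left cradle, the lens is centred over it within about 2 mm, the red bar is down in its notch, and I moved nothing else.

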